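# Open the recessed carrier-gas valve with the T-key

### The job

Take the red-handled T-key from its stand, lower it down the shaft of the white gas shut-off box and feel for the square stem, seating the socket fully home before you turn it. Gently turn the stem anticlockwise until the valve is fully open, without bearing down hard or forcing it against its stop. Then draw the key out, put it back upright in its stand and let go, leaving everything else on the bench alone.

Things in the scene. Friction and masses are not known exactly. Their poses are not given: they have to be found in the camera images.
- key_handle (a point): Centre of the red crossbar of the T-key (loose, 0.25 kg). The crossbar is 80 mm long along this frame's y, 14 mm wide along x and 18 mm high; z runs up the rod. Below it is a steel rod of 12 mm diameter. To be gripped from above across the 14 mm width. At the start the key stands upright in its stand, socket down.
- key_tip (a point): Centre of the lower end of the T-key, 157 mm below key_handle along the key's z, same axes. The lower 28 mm of the key is a square steel socket, 32 mm wide outside (sides along the key's x and y); its square opening is 23.8 mm wide and 22 mm deep, open downwards.
- shaft_mouth (a point): Centre of the mouth of the round shaft in the top of the white shut-off box (fixed, 170 x 170 x 120 mm high); axes are those of the box, z up. The shaft is vertical, 54 mm in diameter and 100 mm deep.
- stem_shoulder (a point): Point on the shaft's axis, 75 mm below its mouth, level with the square shoulders of the brass stem at rest; axes of the box, not of the stem. The stem is 22 mm square, with a 5 mm high round tapered nose on top that centres the socket. With valve at 0 its flats are never in line with the box but turned anticlockwise from its x and y axes by 0.25 to 1.32 rad, different every time, not reported.
- shaft_floor (a point): Centre of the shaft's floor. The stem is spring-backed: sinks from 3 N, 1.5 N per mm, hard stop after 8 mm. Out of line, the socket's rim rides on the shoulders; turned within about 5 degrees of line, the stem springs up into it. Fully home, nose against socket roof, key_tip is 92 mm below the mouth (8 mm above this floor), or a few mm lower under a light push.
- valve (a joint): Valve angle in rad: 0 closed, 1.2 fully open at a hard stop, growing anticlockwise seen from above (+z). Starts at 0 to 0.2. Turned by the stem against 0.12 N m of friction; stays where left. The black ring with yellow pointer round the shaft mouth turns with it: pointer at the red mark (box -x side) when closed, at the green mark when open.
- stand_mouth (a point): Centre of the mouth of the round hole of the grey key stand (fixed; an 80 mm square block 70 mm high on a 110 mm square foot). The hole is 52 mm in diameter and 60 mm deep, its axis vertical; standing in it, the key's tip is 60 mm below the mouth.
- amber_at (a point): Bystander, to be left alone: amber glass reagent bottle, 66 mm diameter, 130 mm tall. The point lies 10 mm above its underside.
- jar_at (a point): Bystander, to be left alone: white screw-cap jar, 56 mm diameter, 70 mm tall. The point lies 10 mm above its underside.
- beaker_at (a point): Bystander, to be left alone: glass beaker, 70 mm diameter, 85 mm tall. The point lies 10 mm above its underside.
- screwdriver_at (a point): Bystander, to be left alone: screwdriver lying flat, about 200 mm long, pointing roughly along x. The point lies 10 mm above its underside.
- wrench_at (a point): Bystander, to be left alone: wrench lying flat. The point lies 10 mm above its underside.
- captray_at (a point): Bystander, to be left alone: blue divided tray, 130 x 100 x 35 mm. The point lies 10 mm above its underside.
There are look-alikes about, which are no part of the job. Of the things shaped like the part that bears key_handle, the bare steel one is meant. What is meant by the part that bears stand_mouth is not orange, and is the larger of those in its own colour.

How it is judged (in metres and radians):
On the way, in this order (a step that is already met when the one before it is completed fails the run):
1. the key's socket is fully home on the stem, the valve not yet open (z of key_tip in the frame of shaft_mouth below -0.087 m and horizontal distance between key_tip and shaft_mouth below 0.006 m and value of joint valve below 1 rad), for 0.1 s.
2. the valve is turned fully open (value of joint valve above 1.1 rad), for 0.1 s.
At the end, for the whole second after the job is handed in: The valve stands fully open (joint above 1.1 of 1.2 rad); the key stands upright (within 0.12 rad), released and at rest in its stand, its tip on the floor of the hole (at least 55 mm below the mouth, within 12 mm of its axis) (value of joint valve above 1.1 rad and horizontal distance between key_tip and stand_mouth below 0.012 m and z of key_tip in the frame of stand_mouth below -0.055 m and angle between key_tip's own z axis and vertical below 0.12 rad and linear speed of tkey below 0.02 m/s); the robot touches nothing.
It fails at once if the key presses on the stem or on any part of the shut-off box with more than 30 N (bearing down, or forcing the valve against its stop) (contact force between tkey and gasbox above 30 N).
It fails at once if a bystander (bottle, jar, beaker, screwdriver, wrench or tray) is shifted by more than 20 mm (distance of any of amber_at, jar_at, beaker_at, screwdriver_at, wrench_at, captray_at from where it was at the start of the episode above 0.02 m).
It also fails if it takes over 67 s, if anything falls off the work surface, if the arm or the gripper's body presses on something with over 40 N, if the wrist force passes 120 N, or if a joint passes its speed limit or range.

### The arm

A 7-joint arm with a two-finger parallel gripper is mounted at the origin on the work surface. World frame = base frame: x ahead of the robot, y to its left, z up, the work surface at z = 0. Lengths are in mm, angles in rad, forces in N, time in s.
With the tool pointing down it reaches from about 350 to 900 mm from the base axis. Payload 19.9 kg.
Tool frame: the origin (TCP) lies midway between the tips of the shut fingers; the grasp point (between the pads) lies 19 mm behind it; z points along the fingers, y is the line along which they close (so a half turn about z gives the same grasp; the last joint's range is limited). The gripper opens to 94 mm and grips with 3 to 60 N. Pads are 16 mm wide; open, the fingers measure 119 mm over their backs; the gripper's body (75 mm by 177 mm) begins 78 mm behind the grasp point.
Start: joints at [1.284, 0.417, -0.01, 1.614, 0.005, 1.111, -0.053], TCP at [151.471, -606.346, 205.425] pointing down, gripper open.
Joint ranges: [-2.81, 2.81], [-0.39, 2.02], [-1.27, 1.25], [0.06, 2.57], [-1.19, 4.33], [0.19, 2], [-2.82, 2.82]. Speed limits (rad/s): [1.89, 1.89, 2.39, 2.39, 3.01, 3.01, 3.01].

### API

Orientations are given as a unit quaternion [w, x, y, z].
In Python, from bench import r, snapshot, camera_params gives the robot as it stands.
- The arm moves only by the tool play_rows, never from a script. Its argument "rows" is a list of rows, each an object with "travel": the shift along the world's x, y, z in cm, a list of three; "dr": the turn, a rotation vector about the world's x, y, z in rad, a list of three; "gripper": the gripper's target within -1 to 1 (fully open at 1, half-way at 0, shut at -1). In form: [{"travel": [dx, dy, dz], "dr": [ax, ay, az], "gripper": gripper}, ...]. A call has 1 to 20 rows; each row is the pose to reach, as a shift and turn from the pose commanded when the call began; what a row does not reach only later rows make up. A row lasts 1/12 s, in which the tool goes at most 41.7 mm and 7.16 degrees, less where a joint would pass 70% of its speed; a pose out of reach is approached as far as the arm can. A call with a gripper value outside its range is refused whole. The fingers move at their own pace and stop on an object; "newtons" is the grip in N (left out, the last holds). Time passes only in rows, so rows that repeat a pose let the fingers close. It gives the time, the measured TCP pose, the force, the opening and the grip force at its end, in the units of the state.
- r.state(): the state, without advancing time (a new reading comes with each control period).
- snapshot(name): name is "side" or "top"; returns (picture, depth): 384x512x3 uint8, blue, green, red; 384x512 float32, mm along the optical axis (not along the pixel's ray), 0 where there is no reading.
- camera_params(name): a dict with "fx", "fy", "cx", "cy" (pixels), "origin" and "rotation" of the camera in the world. Camera axes: x right, y up, looking along -z (the intrinsics and any distortion apply to the point x, -y, -z); pixel columns grow to the right and rows downward; lengths in mm; the calibration is good to about 2 mm. A picture is of the moment at which its call begins. camera_params takes no time and is no camera call.
- r.close_job(): hands the job in; it is judged then, once.
The state is a dict: "clock": time; "q": joint angles; "joint_vel": joint speeds; "joint_efforts": joint torques, N m; "eef_pos": TCP position; "tool_rot": TCP orientation; "contact_force": force on the tool from outside, world axes, zero at the start; "wrist_torque": the same for the moment, N m; "grip_width": finger opening in mm; "grip_force": force on a finger pad.
Only numpy, scipy, OpenCV 4.12 (cv2) and the standard library are available. Lean on these libraries where they do the work, as an engineer would, in place of code of your own. Each camera call takes 0.05 s, during which the arm holds its last target. There are 200 camera calls.

## Working session

There is one attempt and no reset: what is moved stays moved. The work goes in short steps, Python scripts to look and compute and a tool call to move; the robot and the scene stay as the last step left them, time stands still between calls to the robot, and variables do not carry over. Pictures are saved under pics/ and viewed, at most 10 in all, crops included, and the job is handed in when it is done.

Besides the shell and the picture viewer there is one more tool, called after ">>>" as a command line: name --argument value ..., lists and objects as JSON in quotes. play_rows: Moves the arm, as the interface text tells. Its arguments: {"type":"object","properties":{"rows":{"type":"array"},"newtons":{"type":"number"}},"required":["rows"]}

```bash
ls; mkdir -p pics; cat > h.py <<'E'
import numpy as np, cv2
from bench import r, snapshot, camera_params
def pts(name,depth):
    p=camera_params(name); R=np.array(p["rotation"]);o=np.array(p["origin"])
    v,u=np.mgrid[0:depth.shape[0],0:depth.shape[1]]
    d=depth
    c=np.stack([(u-p["cx"])/p["fx"]*d,-(v-p["cy"])/p["fy"]*d,-d],-1)
    return c@R.T+o
E
python3 - <<'E'
from h import *
print(r.state())
for n in("side","top"):
    im,d=snapshot(n); np.savez(f"{n}0.npz",im=im,d=d); cv2.imwrite(f"pics/{n}0.png",cv2.resize(im,(800,600),interpolation=cv2.INTER_CUBIC)); print(n,camera_params(n))
E
```

```text
pics
{'clock': 0.0, 'q': array([ 1.28447741,  0.41796689, -0.01033366,  1.61415148,  0.00469835,
        1.11069507, -0.05303148]), 'joint_vel': array([-9.87835286e-04,  1.12032438e-03, -1.81779657e-04,  2.55516617e-05,
        7.67320688e-04,  4.42710812e-04,  5.20981945e-04]), 'joint_efforts': array([-4.26761517e-04, -8.51259756e+01,  6.38445765e-01, -4.25994730e+01,
       -4.88415803e-02,  1.87495875e-02,  7.17978082e-05]), 'eef_pos': array([ 151.40551013, -606.00623029,  204.83910694]), 'tool_rot': array([-5.87994273e-04,  9.92516893e-01,  1.22105935e-01, -1.10756208e-04]), 'contact_force': array([ 0.14293573,  0.44175286, -0.10272386]), 'wrist_torque': array([-0.02042573, -0.01437879,  0.00992995]), 'grip_force': 0.0, 'grip_width': 93.87178608234315}
side {'fx': 404.0807576253353, 'fy': 404.0807576253353, 'cx': 246.82449425477847, 'cy': 194.0246336655236, 'origin': array([  61.38037989,  907.74792114, 1053.31517201]), 'rotation': array([-0.22546219, -0.10041507,  0.38692945,  0.88846453])}
top {'fx': 466.6746945357145, 'fy': 466.6746945357145, 'cx': 254.39266732780052, 'cy': 191.31792178492896, 'origin': array([ 243.73373336,    9.84778265, 1684.28737084]), 'rotation': array([-0.70079968, -0.0739672 ,  0.06622996,  0.70641508])}
```

View pics/top0.png

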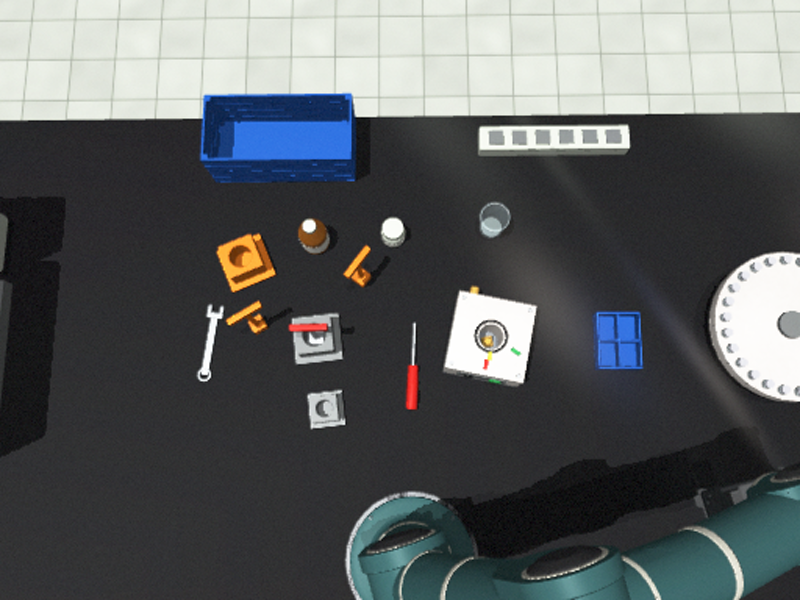

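View pics/side0.png

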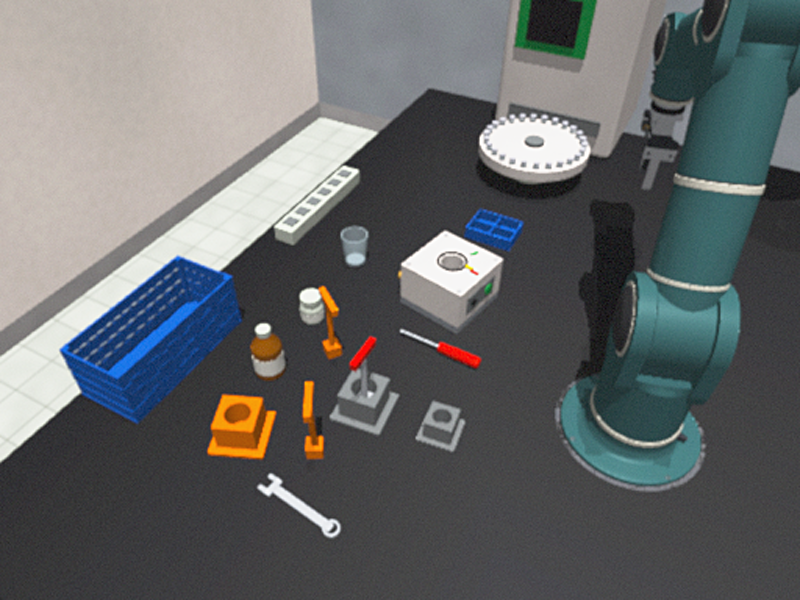

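Candidates (top view, 800x600 px). Keys: red bar on bare steel at (308,327), orange at (245,313) and (358,265). Stands: large grey (317,337), small grey (326,409), orange (245,260). I choose the red/steel key and the large grey stand it stands in. The box shaft is at (490,337), with its red mark at (486,365) and green mark at (515,351).

```bash
cat > h.py <<'E'
import numpy as np, cv2
from scipy.spatial.transform import Rotation as Ro
from bench import r, snapshot, camera_params
def cam(n):
    p=camera_params(n); return p,Ro.from_quat(p["rotation"],scalar_first=True),np.array(p["origin"])
def pts(n,d):
    p,R,o=cam(n); v,u=np.mgrid[0:d.shape[0],0:d.shape[1]]
    c=np.stack([(u-p["cx"])/p["fx"]*d,-(v-p["cy"])/p["fy"]*d,-d],-1)
    return R.apply(c.reshape(-1,3)).reshape(c.shape)+o
def proj(n,X):
    p,R,o=cam(n); c=R.inv().apply(np.atleast_2d(X)-o)
    return np.stack([p["cx"]+p["fx"]*c[:,0]/-c[:,2],p["cy"]+p["fy"]*c[:,1]/c[:,2]],-1)
def unproj(n,uv,z):
    p,R,o=cam(n); uv=np.atleast_2d(uv); c=np.stack([(uv[:,0]-p["cx"])/p["fx"],-(uv[:,1]-p["cy"])/p["fy"],-np.ones(len(uv))],-1)
    w=R.apply(c); return o+w*((z-o[2])/w[:,2])[:,None]
def red(im):
    h=cv2.cvtColor(im,cv2.COLOR_BGR2HSV); return ((h[...,0]<7)|(h[...,0]>172))&(h[...,1]>170)&(h[...,2]>90)
E
python3 - <<'E'
from h import *
for n,(x0,x1,y0,y1) in {"side":(220,245,210,240),"top":(180,215,200,218)}.items():
    f=np.load(n+"0.npz"); P=pts(n,f["d"]); m=red(f["im"]); k=np.zeros_like(m); k[y0:y1,x0:x1]=1; m&=k
    Q=P[m]; v,u=np.nonzero(m); print(n,m.sum(),"px",u.mean(),v.mean(),"med",np.median(Q,0),"zpct",np.percentile(Q[:,2],[10,50,90]))
    t=Q[Q[:,2]>np.percentile(Q[:,2],50)-10][:,:2]; print(" rect",cv2.minAreaRect(t.astype(np.float32)), cv2.fitLine(t.astype(np.float32),cv2.DIST_L2,0,.01,.01)[:,0])
    # box top, stand top via height slabs
    for nm,zr,xr,yr in (("box",(108,132),(300,700),(-320,-40)),("stand",(62,78),(350,650),(60,300)),("foot",(4,30),(350,650),(60,300))):
        s=(P[...,2]>zr[0])&(P[...,2]<zr[1])&(P[...,0]>xr[0])&(P[...,0]<xr[1])&(P[...,1]>yr[0])&(P[...,1]<yr[1])&(f["d"]>0)
        nn,lab,st,ce=cv2.connectedComponentsWithStats(s.astype(np.uint8))
        for i in range(1,nn):
            if st[i,4]>150:
                Q=P[lab==i]; print(" ",nm,st[i],np.round(np.median(Q[:,2]),1),cv2.minAreaRect(Q[:,:2].astype(np.float32)))
f=np.load("top0.npz");im=f["im"]
a=cv2.resize(im[180:250,275:350],(600,560),interpolation=cv2.INTER_CUBIC)
b=cv2.resize(im[190:240,180:225],None,fx=4,fy=4,interpolation=cv2.INTER_CUBIC)
c=np.zeros((560,790,3),np.uint8);c[:,:600]=a;c[:b.shape[0],605:605+b.shape[1]]=b
s=np.load("side0.npz")["im"][205:285,205:255]; s=cv2.resize(s,None,fx=3.6,fy=3.6); c[210:210+s.shape[0],605:605+s.shape[1]]=s
cv2.imwrite("pics/crop1.png",c)
E
```

```text
side 147 px 231.78231292517006 225.57823129251702 med [491.39164157 216.70054097 173.1517189 ] zpct [161.77159287 173.1517189  176.42452834]
 rect ((492.6650390625, 219.19821166992188), (15.16026496887207, 80.55619049072266), 0.6928611397743225) [ 1.7643327e-02 -9.9984437e-01  4.9109808e+02  2.1994952e+02]
  box [ 256  148   66   45 1433] 118.4 ((480.2992858886719, -170.77459716796875), (177.7015380859375, 175.51930236816406), 77.65179443359375)
  stand [216 237  33  26 372] 68.4 ((493.58056640625, 218.92640686035156), (80.82996368408203, 86.03935241699219), 5.261048793792725)
  foot [211 251  44  28 423] 9.8 ((493.04656982421875, 219.90301513671875), (110.39014434814453, 111.47698211669922), 6.850835800170898)
top 96 px 196.51041666666666 209.32291666666666 med [489.6270408  215.22581106 175.45383084] zpct [171.5842987  175.45383084 179.72791026]
 rect ((489.93353271484375, 214.0083770751953), (14.62171459197998, 78.93875122070312), 0.08191554993391037) [ 1.9137481e-02 -9.9981683e-01  4.8895422e+02  2.1548050e+02]
  box [ 285  186   58   59 2336] 120.2 ((475.4276428222656, -174.8463897705078), (170.29237365722656, 171.78858947753906), 77.81742858886719)
  stand [189 202  25  25 301] 70.2 ((489.98223876953125, 215.18385314941406), (80.91265869140625, 80.3309326171875), 5.845210552215576)
  foot [186 199  35  40 322] 10.2 ((484.42779541015625, 214.06394958496094), (123.35331726074219, 128.669677734375), 14.858777046203613)
```

View pics/crop1.png

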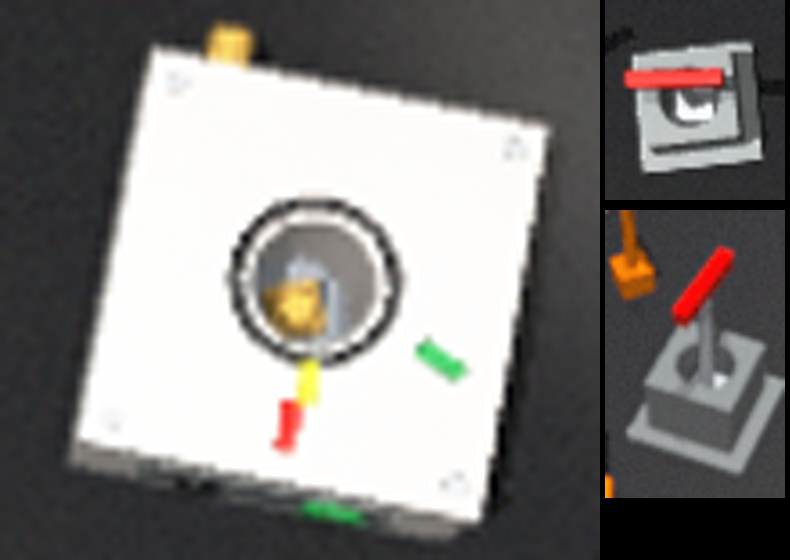

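The crop confirms the choice: a red bar on a steel rod in the larger grey stand. The key handle is at about (491,217,167), its top at 176, and its yaw is about 0.02. The box mouth is at about (477,-173,120) with yaw -0.213. The pointer reads a valve angle of about 0.13.

>>> play_rows --rows '[{"travel":[8,10,5],"dr":[0,0,0.3],"gripper":1},{"travel":[16,20,10],"dr":[0,0,0.6],"gripper":1},{"travel":[32,40.6,10],"dr":[0,0,0.8],"gripper":1},{"travel":[32,40.6,10],"dr":[0,0,0.8],"gripper":1},{"travel":[32,40.6,10],"dr":[0,0,0.8],"gripper":1},{"travel":[32,40.6,10],"dr":[0,0,0.8],"gripper":1},{"travel":[32,40.6,10],"dr":[0,0,0.8],"gripper":1},{"travel":[32,40.6,10],"dr":[0,0,0.8],"gripper":1},{"travel":[32,40.6,10],"dr":[0,0,0.8],"gripper":1},{"travel":[32,40.6,10],"dr":[0,0,0.8],"gripper":1},{"travel":[32,40.6,10],"dr":[0,0,0.8],"gripper":1},{"travel":[32,40.6,10],"dr":[0,0,0.8],"gripper":1},{"travel":[32,40.6,10],"dr":[0,0,0.8],"gripper":1},{"travel":[34,60,10],"dr":[0,0,1.1],"gripper":1},{"travel":[34,60,10],"dr":[0,0,1.1],"gripper":1},{"travel":[34,60,10],"dr":[0,0,1.1],"gripper":1},{"travel":[34,60,10],"dr":[0,0,1.1],"gripper":1},{"travel":[34,82.3,10],"dr":[0,0,1.34],"gripper":1},{"travel":[34,82.3,10],"dr":[0,0,1.34],"gripper":1},{"travel":[34,82.3,10],"dr":[0,0,1.34],"gripper":1}]'

```text
clock: 1.77
eef_pos: [489.4, 92.4, 305.5]
tool_rot: [0.0, 0.699, 0.715, -0.0]
contact_force: [1.2, -0.5, 0.6]
grip_width: 94.0
grip_force: 0.0
```

>>> play_rows --rows '[{"travel":[0.1,4,0],"dr":[0,0,0],"gripper":1},{"travel":[0.1,8,0],"dr":[0,0,0],"gripper":1},{"travel":[0.1,11.5,0],"dr":[0,0,0],"gripper":1},{"travel":[0.1,11.5,0],"dr":[0,0,0],"gripper":1},{"travel":[0.1,11.5,0],"dr":[0,0,0],"gripper":1},{"travel":[0.1,11.5,0],"dr":[0,0,0],"gripper":1},{"travel":[0.1,11.5,0],"dr":[0,0,0],"gripper":1}]'

```text
clock: 2.35
eef_pos: [491.3, 204.1, 305.2]
tool_rot: [0.0, 0.703, 0.711, -0.0]
contact_force: [0.0, 0.2, -0.9]
grip_width: 94.2
grip_force: 0.0
```

>>> play_rows --rows '[{"travel":[0,1.3,-3],"dr":[0,0,0],"gripper":1},{"travel":[0,1.3,-6],"dr":[0,0,0],"gripper":1},{"travel":[0,1.3,-9],"dr":[0,0,0],"gripper":1},{"travel":[0,1.3,-12],"dr":[0,0,0],"gripper":1},{"travel":[0,1.3,-14],"dr":[0,0,0],"gripper":1},{"travel":[0,1.3,-15],"dr":[0,0,0],"gripper":1},{"travel":[0,1.3,-15.7],"dr":[0,0,0],"gripper":1},{"travel":[0,1.3,-15.7],"dr":[0,0,0],"gripper":1},{"travel":[0,1.3,-15.7],"dr":[0,0,0],"gripper":0.3},{"travel":[0,1.3,-15.7],"dr":[0,0,0],"gripper":-0.3},{"travel":[0,1.3,-15.7],"dr":[0,0,0],"gripper":-0.6},{"travel":[0,1.3,-15.7],"dr":[0,0,0],"gripper":-0.8},{"travel":[0,1.3,-15.7],"dr":[0,0,0],"gripper":-1},{"travel":[0,1.3,-15.7],"dr":[0,0,0],"gripper":-1},{"travel":[0,1.3,-15.7],"dr":[0,0,0],"gripper":-1},{"travel":[0,1.3,-15.7],"dr":[0,0,0],"gripper":-1}]' --newtons 50

```text
clock: 3.68
eef_pos: [491.0, 218.5, 148.5]
tool_rot: [-0.0, 0.702, 0.712, -0.0]
contact_force: [0.4, 0.6, -0.3]
grip_width: 44.0
grip_force: 0.0
```

>>> play_rows --rows '[{"travel":[0,0,0],"dr":[0,0,0],"gripper":-1},{"travel":[0,0,0],"dr":[0,0,0],"gripper":-1},{"travel":[0,0,0],"dr":[0,0,0],"gripper":-1},{"travel":[0,0,0],"dr":[0,0,0],"gripper":-1},{"travel":[0,0,0],"dr":[0,0,0],"gripper":-1},{"travel":[0,0,0],"dr":[0,0,0],"gripper":-1},{"travel":[0,0,0],"dr":[0,0,0],"gripper":-1},{"travel":[0,0,0],"dr":[0,0,0],"gripper":-1}]'

```text
clock: 4.35
eef_pos: [491.1, 218.4, 148.4]
tool_rot: [0.0, 0.702, 0.712, 0.0]
contact_force: [0.9, 0.5, -0.8]
grip_width: 13.8
grip_force: 50.0
```

>>> play_rows --rows '[{"travel":[0,0,2],"dr":[0,0,0],"gripper":-1},{"travel":[0,0,5],"dr":[0,0,0],"gripper":-1},{"travel":[0,0,8],"dr":[0,0,0],"gripper":-1},{"travel":[0,0,11.5],"dr":[0,0,0],"gripper":-1},{"travel":[0,-1,14.5],"dr":[0,0,-0.05],"gripper":-1},{"travel":[-0.1,-3.5,15],"dr":[0,0,-0.15],"gripper":-1},{"travel":[-0.2,-6.5,15],"dr":[0,0,-0.26],"gripper":-1},{"travel":[-0.4,-9.5,15],"dr":[0,0,-0.37],"gripper":-1},{"travel":[-0.5,-12.5,15],"dr":[0,0,-0.48],"gripper":-1},{"travel":[-0.6,-15.5,15],"dr":[0,0,-0.59],"gripper":-1},{"travel":[-0.7,-18.5,15],"dr":[0,0,-0.7],"gripper":-1},{"travel":[-0.8,-21.5,15],"dr":[0,0,-0.81],"gripper":-1},{"travel":[-0.9,-24.5,15],"dr":[0,0,-0.92],"gripper":-1},{"travel":[-1,-27.5,15],"dr":[0,0,-1.03],"gripper":-1},{"travel":[-1.1,-30.5,15],"dr":[0,0,-1.14],"gripper":-1},{"travel":[-1.2,-33.5,15],"dr":[0,0,-1.25],"gripper":-1},{"travel":[-1.3,-36.5,15],"dr":[0,0,-1.36],"gripper":-1},{"travel":[-1.4,-38.5,15],"dr":[0,0,-1.44],"gripper":-1},{"travel":[-1.4,-39.1,15],"dr":[0,0,-1.46],"gripper":-1},{"travel":[-1.4,-39.1,15],"dr":[0,0,-1.46],"gripper":-1}]'

```text
clock: 6.02
eef_pos: [476.6, -173.8, 298.0]
tool_rot: [-0.0, 0.998, 0.061, -0.0]
contact_force: [0.1, 0.7, -1.5]
grip_width: 13.7
grip_force: 50.0
```

>>> play_rows --rows '[{"travel":[0,0,0],"dr":[0,0,0],"gripper":-1},{"travel":[0,0,0],"dr":[0,0,0],"gripper":-1},{"travel":[0,0,0],"dr":[0,0,0],"gripper":-1}]'

```text
clock: 6.27
eef_pos: [477.2, -171.4, 298.5]
tool_rot: [-0.0, 0.998, 0.064, 0.0]
contact_force: [-0.1, -0.7, -2.6]
grip_width: 13.2
grip_force: 50.0
```

```bash
python3 - <<'E'
from h import *
s=r.state(); print(s["clock"],s["eef_pos"],s["tool_rot"],s["contact_force"],s["grip_width"])
c=np.zeros((600,800,3),np.uint8)
for n in("side","top"):
    im,d=snapshot(n); np.savez(f"{n}1.npz",im=im,d=d)
    u,v=proj(n,[477,-173,190])[0].astype(int); print(n,u,v)
    k=im[max(v-75,0):v+75,u-50:u+50]; k=cv2.resize(k,None,fx=4,fy=4,interpolation=cv2.INTER_CUBIC)[:600]
    i=0 if n=="side" else 400; c[:k.shape[0],i:i+400]=k
cv2.imwrite("pics/over.png",c)
E
```

```text
6.2667 [ 477.1855185  -171.35312152  298.48515513] [-8.36447586e-05  9.97964231e-01  6.37760628e-02  7.79596446e-07] [-0.11483583 -0.67046464 -2.63055468] 13.235189311156656
side 290 151
top 315 211
```

View pics/over.png

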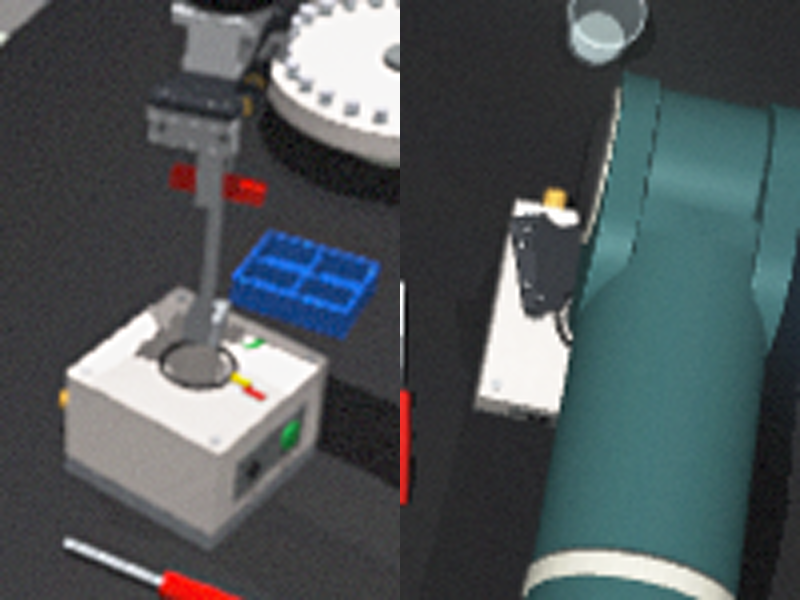

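Side view: the socket at about (207,325) hangs just behind the mouth at (198,362), and nothing is touching. The top view is blocked by the arm. I'll quantify both.

```bash
python3 - <<'E'
from h import *
for n in("side","top"):
    im=np.load(n+"0.npz")["im"]; z=120
    for h in (477,-173,120),:
        u,v=proj(n,h)[0]
    S=8; R=24; x0,y0=int(u)-R,int(v)-R
    k=cv2.resize(im[y0:y0+2*R,x0:x0+2*R],None,fx=S,fy=S,interpolation=cv2.INTER_CUBIC)
    hsv=cv2.cvtColor(k,cv2.COLOR_BGR2HSV)
    dark=(hsv[...,2]<110).astype(np.uint8)
    cs,_=cv2.findContours(dark,cv2.RETR_EXTERNAL,cv2.CHAIN_APPROX_NONE)
    for c in cs:
        if len(c)<60: continue
        e=cv2.fitEllipse(cv2.convexHull(c)); uv=(np.array(e[0])+.5)/S-.5+[x0,y0]
        print(n,len(c),e[1],uv,unproj(n,uv,z)[0],unproj(n,uv,z+2)[0])
# rod midline in side1
g=cv2.cvtColor(np.load("side1.npz")["im"],cv2.COLOR_BGR2GRAY).astype(int)
for z in (270,250,230,210,195):
    u,v=proj("side",[477.2,-171.4,z])[0]; row=g[int(round(v)),int(u)-9:int(u)+10]; print(z,round(u,1),round(v,1),row)
m=red(np.load("side1.npz")["im"]);v,u=np.nonzero(m);s=(v<175)&(u>275)&(u<315);print("red",u[s].mean(),v[s].mean(),u[s].min(),u[s].max(),proj("side",[477.2,-171.4,317]))
E
```

```text
side 299 (58.482200622558594, 207.7975311279297) [309.54006195 186.4729538 ] [ 372.7705838 -110.0098163  120.       ] [ 372.10330609 -107.82886443  122.        ]
side 106 (8.407137870788574, 53.43848419189453) [291.82870293 171.85290718] [ 458.84017175 -153.43170781  120.        ] [ 457.98845562 -151.15770721  122.        ]
side 78 (10.30351448059082, 38.850006103515625) [285.41838264 171.31598091] [ 480.43908506 -145.2395903   120.        ] [ 479.54108465 -142.98314459  122.        ]
side 1033 (238.77468872070312, 434.066162109375) [285.83190155 154.41528797] [ 520.85193871 -237.37481086  120.        ] [ 519.86733764 -234.92092869  122.        ]
top 216 (63.922603607177734, 93.22040557861328) [310.64159775 213.78845787] [ 479.3686246  -163.73270724  120.        ] [ 479.06735657 -163.51077809  122.        ]
top 884 (165.005859375, 169.5509033203125) [313.84022713 214.65850449] [ 476.30543671 -174.43909472  120.        ] [ 476.00808507 -174.20347705  122.        ]
top 326 (30.511734008789062, 276.4981994628906) [334.1035881  191.16600442] [ 556.65914264 -246.07352801  120.        ] [ 556.25905578 -245.74632303  122.        ]
top 303 (167.14190673828125, 18233.384765625) [ 412.95108795 -925.94433594] [ 8009.62596675 -1062.9243179    120.        ] [ 7999.69698263 -1061.55273858   122.        ]
270 292.2 133.2 [ 63  59  61  62  61  60  59  60  79  99 106  97  75  55  61  57  59  58
  57]
250 291.8 138.1 [ 62  61  63  59  57  57  60  60  61  91 101 105  85  62  55  63  57  64
  54]
230 291.4 142.9 [ 62  58  57  62  61  61  55  59  74  94 105 102  81  60  57  59  65 100
  88]
210 291.0 147.6 [ 56  71 107 133 135 119  89  63  65  88 100 102  85  64  63  59  51  64
  55]
195 290.7 151.0 [161 172 168 151 143 150 148 116  98 101 102 101 134 168 177 153 109  61
  60]
red 295.85714285714283 124.03061224489795 283 306 [[293.21935109 121.39767547]]
```

>>> play_rows --rows '[{"travel":[0.35,-0.3,-1],"dr":[0,0,0],"gripper":-1},{"travel":[0.35,-0.3,-2],"dr":[0,0,0],"gripper":-1},{"travel":[0.35,-0.3,-3],"dr":[0,0,0],"gripper":-1},{"travel":[0.35,-0.3,-3.5],"dr":[0,0,0],"gripper":-1},{"travel":[0.35,-0.3,-3.5],"dr":[0,0,0],"gripper":-1},{"travel":[0.35,-0.3,-3.5],"dr":[0,0,0],"gripper":-1},{"travel":[0.35,-0.3,-3.5],"dr":[0,0,0],"gripper":-1}]'

```text
clock: 6.95
eef_pos: [480.7, -175.6, 263.7]
tool_rot: [0.0, 0.998, 0.062, 0.0]
contact_force: [0.5, 0.8, -3.8]
grip_width: 13.9
grip_force: 50.0
```

```bash
python3 - <<'E'
from h import *
s=r.state(); print(s["clock"],s["eef_pos"],s["tool_rot"],s["contact_force"])
im,d=snapshot("side"); np.savez("side2.npz",im=im,d=d); x,y,_=s["eef_pos"]
u,v=proj("side",[x,y,130])[0]; print(u,v); a,b=int(u)-32,int(v)-28; print(a,b)
k=cv2.resize(im[b:b+48,a:a+64],(800,600),interpolation=cv2.INTER_CUBIC)
def P(X): return ((proj("side",X)-[a,b]+.5)*12.5-.5).astype(np.int32)
t=np.linspace(0,2*np.pi,60)
for c,col in (((477.7,-174.4),(0,255,0)),):
    cv2.polylines(k,[P(np.stack([c[0]+27*np.cos(t),c[1]+27*np.sin(t),0*t+120],-1))],True,col,1)
cv2.imwrite("pics/mouth.png",k)
E
```

```text
6.95 [ 480.66236099 -175.60503115  263.71146426] [3.04206931e-05 9.98054572e-01 6.23461331e-02 1.72642529e-04] [ 0.48821302  0.80775767 -3.8141863 ]
289.005960069876 164.48933558496225
257 136
```

View pics/mouth.png

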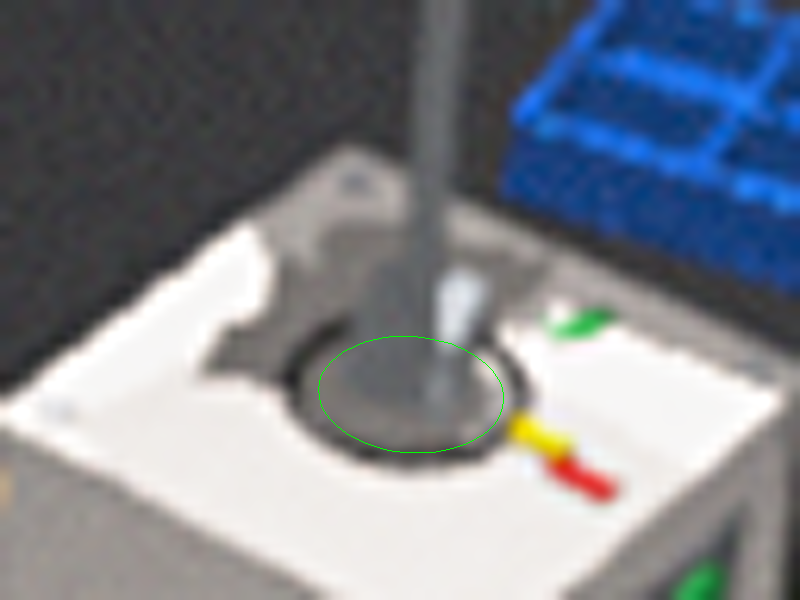

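The overlaid 27 mm circle at (411,395) matches the shaft mouth, and the rod axis extrapolates to its centre, so I'm lowering.

>>> play_rows --rows '[{"travel":[0,0,-0.4],"dr":[0,0,0],"gripper":-1},{"travel":[0,0,-0.7],"dr":[0,0,0],"gripper":-1},{"travel":[0,0,-0.9],"dr":[0,0,0],"gripper":-1},{"travel":[0,0,-0.9],"dr":[0,0,0],"gripper":-1}]'

```text
clock: 7.33
eef_pos: [480.3, -175.5, 253.9]
tool_rot: [-0.0, 0.998, 0.062, -0.0]
contact_force: [0.6, 0.3, -2.5]
grip_width: 13.8
grip_force: 50.0
```

>>> play_rows --rows '[{"travel":[0,0,-0.5],"dr":[0,0,0],"gripper":-1},{"travel":[0,0,-1.1],"dr":[0,0,0],"gripper":-1},{"travel":[0,0,-1.8],"dr":[0,0,0],"gripper":-1},{"travel":[0,0,-2.6],"dr":[0,0,0],"gripper":-1},{"travel":[0,0,-3.4],"dr":[0,0,0],"gripper":-1},{"travel":[0,0,-4.2],"dr":[0,0,0],"gripper":-1},{"travel":[0,0,-5],"dr":[0,0,0],"gripper":-1},{"travel":[0,0,-5.4],"dr":[0,0,0],"gripper":-1},{"travel":[0,0,-5.8],"dr":[0,0,0],"gripper":-1},{"travel":[0,0,-5.8],"dr":[0,0,0],"gripper":-1},{"travel":[0,0,-5.8],"dr":[0,0,0],"gripper":-1}]'

```text
clock: 8.25
eef_pos: [480.6, -175.5, 196.5]
tool_rot: [-0.0, 0.998, 0.062, -0.0]
contact_force: [-0.4, 0.5, -2.7]
grip_width: 13.4
grip_force: 50.0
```

>>> play_rows --rows '[{"travel":[0,0,-0.3],"dr":[0,0,0],"gripper":-1},{"travel":[0,0,-0.6],"dr":[0,0,0],"gripper":-1},{"travel":[0,0,-0.9],"dr":[0,0,0],"gripper":-1},{"travel":[0,0,-1.0],"dr":[0,0,0],"gripper":-1},{"travel":[0,0,-1.1],"dr":[0,0,0],"gripper":-1},{"travel":[0,0,-1.2],"dr":[0,0,0],"gripper":-1},{"travel":[0,0,-1.3],"dr":[0,0,0],"gripper":-1},{"travel":[0,0,-1.4],"dr":[0,0,0],"gripper":-1},{"travel":[0,0,-1.4],"dr":[0,0,0],"gripper":-1},{"travel":[0,0,-1.4],"dr":[0,0,0],"gripper":-1}]'

```text
clock: 9.08
eef_pos: [480.7, -175.6, 182.6]
tool_rot: [0.0, 0.998, 0.062, 0.0]
contact_force: [-0.4, 0.4, 0.5]
grip_width: 13.6
grip_force: 50.0
```

>>> play_rows --rows '[{"travel":[0,0,-0.1],"dr":[0,0,0],"gripper":-1},{"travel":[0,0,-0.2],"dr":[0,0,0],"gripper":-1},{"travel":[0,0,-0.3],"dr":[0,0,0],"gripper":-1},{"travel":[0,0,-0.3],"dr":[0,0,0],"gripper":-1},{"travel":[0,0,-0.3],"dr":[0,0,0],"gripper":-1}]'

```text
clock: 9.5
eef_pos: [480.7, -175.6, 179.6]
tool_rot: [0.0, 0.998, 0.062, 0.0]
contact_force: [-0.8, -0.1, 3.7]
grip_width: 13.8
grip_force: 50.0
```

>>> play_rows --rows '[{"travel":[0,0,0],"dr":[0,0,0.05],"gripper":-1},{"travel":[0,0,0],"dr":[0,0,0.1],"gripper":-1},{"travel":[0,0,0],"dr":[0,0,0.15],"gripper":-1},{"travel":[0,0,0],"dr":[0,0,0.2],"gripper":-1},{"travel":[0,0,0],"dr":[0,0,0.25],"gripper":-1},{"travel":[0,0,0],"dr":[0,0,0.3],"gripper":-1},{"travel":[0,0,0],"dr":[0,0,0.3],"gripper":-1}]'

```text
clock: 10.08
eef_pos: [480.8, -175.4, 179.6]
tool_rot: [-0.0, 0.977, 0.212, 0.0]
contact_force: [0.9, 2.4, 3.2]
grip_width: 13.5
grip_force: 50.0
```

>>> play_rows --rows '[{"travel":[0,0,0],"dr":[0,0,0.05],"gripper":-1},{"travel":[0,0,0],"dr":[0,0,0.1],"gripper":-1},{"travel":[0,0,0],"dr":[0,0,0.15],"gripper":-1},{"travel":[0,0,0],"dr":[0,0,0.2],"gripper":-1},{"travel":[0,0,0],"dr":[0,0,0.2],"gripper":-1}]'

```text
clock: 10.5
eef_pos: [480.7, -175.3, 179.5]
tool_rot: [-0.0, 0.951, 0.308, 0.0]
contact_force: [0.7, 2.1, 4.4]
grip_width: 13.8
grip_force: 50.0
```

>>> play_rows --rows '[{"travel":[0,0,0],"dr":[0,0,0.05],"gripper":-1},{"travel":[0,0,0],"dr":[0,0,0.1],"gripper":-1},{"travel":[0,0,0],"dr":[0,0,0.15],"gripper":-1},{"travel":[0,0,0],"dr":[0,0,0.2],"gripper":-1},{"travel":[0,0,0],"dr":[0,0,0.2],"gripper":-1}]'

```text
clock: 10.92
eef_pos: [480.6, -175.4, 179.5]
tool_rot: [-0.0, 0.916, 0.401, 0.0]
contact_force: [0.0, 1.5, 5.4]
grip_width: 13.7
grip_force: 50.0
```

>>> play_rows --rows '[{"travel":[-0.09,0.17,0],"dr":[0,0,0],"gripper":-1},{"travel":[-0.1,0.18,0],"dr":[0,0,0.05],"gripper":-1},{"travel":[-0.12,0.19,0],"dr":[0,0,0.1],"gripper":-1},{"travel":[-0.13,0.2,0],"dr":[0,0,0.15],"gripper":-1},{"travel":[-0.14,0.21,0],"dr":[0,0,0.2],"gripper":-1},{"travel":[-0.14,0.21,0],"dr":[0,0,0.2],"gripper":-1}]'

```text
clock: 11.42
eef_pos: [479.2, -173.6, 179.6]
tool_rot: [0.0, 0.872, 0.49, 0.0]
contact_force: [0.4, 0.9, 5.0]
grip_width: 13.6
grip_force: 50.0
```

```bash
python3 - <<'E'
from h import *
s=r.state(); print(s["wrist_torque"],s["contact_force"])
im,d=snapshot("side"); cv2.imwrite("pics/p3.png",cv2.resize(im[130:190,255:335],(800,600),interpolation=cv2.INTER_CUBIC))
E
```

```text
[ 0.15472762 -0.3495979   0.04124911] [0.41135091 0.88149706 5.027498  ]
```

View pics/p3.png

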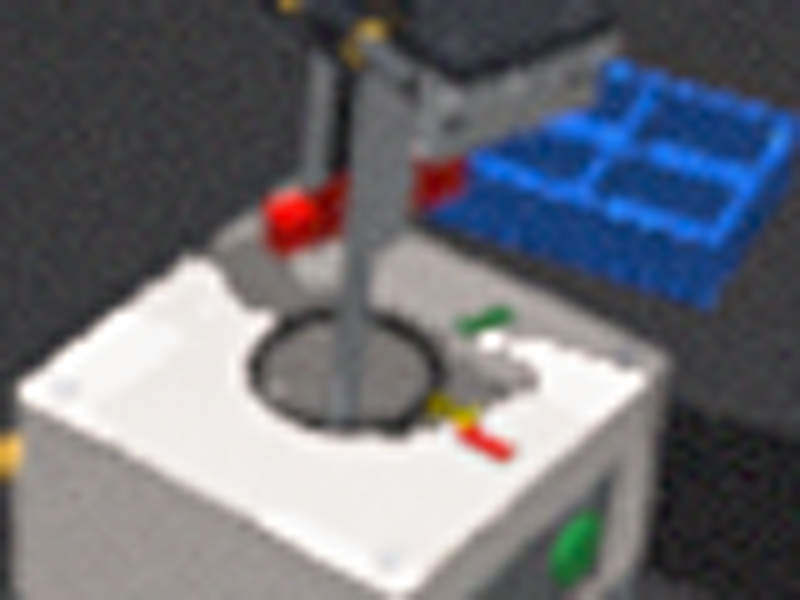

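Pointer at (450,408) is still next to the red mark at (485,443), so the valve hasn't been dragged. Continuing the sweep.

>>> play_rows --rows '[{"travel":[-0.02,0.01,0],"dr":[0,0,0.05],"gripper":-1},{"travel":[-0.04,0.02,0],"dr":[0,0,0.1],"gripper":-1},{"travel":[-0.05,0.03,0],"dr":[0,0,0.15],"gripper":-1},{"travel":[-0.06,0.04,0],"dr":[0,0,0.2],"gripper":-1},{"travel":[-0.06,0.04,0],"dr":[0,0,0.2],"gripper":-1}]'

```text
clock: 11.88
eef_pos: [478.6, -173.2, 179.5]
tool_rot: [0.0, 0.819, 0.574, 0.0]
contact_force: [1.2, 0.1, 5.1]
grip_width: 13.4
grip_force: 50.0
```

>>> play_rows --rows '[{"travel":[-0.02,0.01,0],"dr":[0,0,0.05],"gripper":-1},{"travel":[-0.03,0.01,0],"dr":[0,0,0.1],"gripper":-1},{"travel":[-0.05,0.02,0],"dr":[0,0,0.15],"gripper":-1},{"travel":[-0.06,0.02,0],"dr":[0,0,0.2],"gripper":-1},{"travel":[-0.06,0.02,0],"dr":[0,0,0.2],"gripper":-1}]'

```text
clock: 12.3
eef_pos: [478.0, -172.9, 179.5]
tool_rot: [0.0, 0.757, 0.653, 0.0]
contact_force: [1.3, -0.2, 4.7]
grip_width: 13.0
grip_force: 50.0
```

>>> play_rows --rows '[{"travel":[0.09,-0.09,0],"dr":[0,0,0],"gripper":-1},{"travel":[0.1,-0.09,0],"dr":[0,0,-0.03],"gripper":-1},{"travel":[0.1,-0.09,0],"dr":[0,0,-0.06],"gripper":-1},{"travel":[0.11,-0.09,0],"dr":[0,0,-0.09],"gripper":-1},{"travel":[0.11,-0.1,0],"dr":[0,0,-0.12],"gripper":-1},{"travel":[0.12,-0.1,0],"dr":[0,0,-0.15],"gripper":-1},{"travel":[0.12,-0.1,0],"dr":[0,0,-0.18],"gripper":-1},{"travel":[0.13,-0.1,0],"dr":[0,0,-0.21],"gripper":-1},{"travel":[0.13,-0.1,0],"dr":[0,0,-0.21],"gripper":-1}]'

```text
clock: 13.05
eef_pos: [479.0, -173.8, 179.3]
tool_rot: [-0.0, 0.823, 0.568, -0.0]
contact_force: [-0.7, 1.1, 5.3]
grip_width: 13.7
grip_force: 50.0
```

>>> play_rows --rows '[{"travel":[0,0,0],"dr":[0,0,-0.03],"gripper":-1},{"travel":[0.01,0,0],"dr":[0,0,-0.06],"gripper":-1},{"travel":[0.02,-0.01,0],"dr":[0,0,-0.09],"gripper":-1},{"travel":[0.02,-0.01,0],"dr":[0,0,-0.12],"gripper":-1},{"travel":[0.03,-0.01,0],"dr":[0,0,-0.15],"gripper":-1},{"travel":[0.04,-0.02,0],"dr":[0,0,-0.18],"gripper":-1},{"travel":[0.04,-0.02,0],"dr":[0,0,-0.21],"gripper":-1},{"travel":[0.04,-0.02,0],"dr":[0,0,-0.21],"gripper":-1}]'

```text
clock: 13.72
eef_pos: [479.4, -173.9, 179.3]
tool_rot: [-0.0, 0.878, 0.479, -0.0]
contact_force: [0.0, 0.5, 5.6]
grip_width: 13.7
grip_force: 50.0
```

>>> play_rows --rows '[{"travel":[0,0,0],"dr":[0,0,-0.03],"gripper":-1},{"travel":[0.01,0,0],"dr":[0,0,-0.06],"gripper":-1},{"travel":[0.02,-0.01,0],"dr":[0,0,-0.09],"gripper":-1},{"travel":[0.02,-0.02,0],"dr":[0,0,-0.12],"gripper":-1},{"travel":[0.03,-0.02,0],"dr":[0,0,-0.15],"gripper":-1},{"travel":[0.04,-0.03,0],"dr":[0,0,-0.18],"gripper":-1},{"travel":[0.04,-0.03,0],"dr":[0,0,-0.21],"gripper":-1},{"travel":[0.04,-0.03,0],"dr":[0,0,-0.21],"gripper":-1}]'

```text
clock: 14.38
eef_pos: [479.8, -174.3, 179.3]
tool_rot: [-0.0, 0.923, 0.384, -0.0]
contact_force: [-0.6, 0.8, 4.7]
grip_width: 13.7
grip_force: 50.0
```

>>> play_rows --rows '[{"travel":[0,0,0],"dr":[0,0,-0.03],"gripper":-1},{"travel":[0.01,-0.01,0],"dr":[0,0,-0.06],"gripper":-1},{"travel":[0.01,-0.01,0],"dr":[0,0,-0.09],"gripper":-1},{"travel":[0.02,-0.02,0],"dr":[0,0,-0.12],"gripper":-1},{"travel":[0.02,-0.03,0],"dr":[0,0,-0.15],"gripper":-1},{"travel":[0.03,-0.03,0],"dr":[0,0,-0.18],"gripper":-1},{"travel":[0.03,-0.04,0],"dr":[0,0,-0.21],"gripper":-1},{"travel":[0.03,-0.04,0],"dr":[0,0,-0.21],"gripper":-1}]'

```text
clock: 15.05
eef_pos: [480.1, -174.7, 179.3]
tool_rot: [-0.0, 0.958, 0.286, -0.0]
contact_force: [-0.4, 0.8, 5.1]
grip_width: 13.7
grip_force: 50.0
```

>>> play_rows --rows '[{"travel":[0,0,0],"dr":[0,0,-0.03],"gripper":-1},{"travel":[0.01,-0.01,0],"dr":[0,0,-0.06],"gripper":-1},{"travel":[0.01,-0.01,0],"dr":[0,0,-0.09],"gripper":-1},{"travel":[0.02,-0.02,0],"dr":[0,0,-0.12],"gripper":-1},{"travel":[0.02,-0.03,0],"dr":[0,0,-0.15],"gripper":-1},{"travel":[0.02,-0.03,0],"dr":[0,0,-0.18],"gripper":-1},{"travel":[0.02,-0.04,0],"dr":[0,0,-0.21],"gripper":-1},{"travel":[0.02,-0.04,0],"dr":[0,0,-0.21],"gripper":-1}]'

```text
clock: 15.72
eef_pos: [480.3, -175.1, 179.4]
tool_rot: [-0.0, 0.983, 0.185, -0.0]
contact_force: [-0.8, 0.2, 5.3]
grip_width: 13.5
grip_force: 50.0
```

>>> play_rows --rows '[{"travel":[0,0,0],"dr":[0,0,-0.03],"gripper":-1},{"travel":[0.01,-0.01,0],"dr":[0,0,-0.06],"gripper":-1},{"travel":[0.01,-0.01,0],"dr":[0,0,-0.09],"gripper":-1},{"travel":[0.01,-0.02,0],"dr":[0,0,-0.12],"gripper":-1},{"travel":[0.02,-0.03,0],"dr":[0,0,-0.15],"gripper":-1},{"travel":[0.02,-0.03,0],"dr":[0,0,-0.18],"gripper":-1},{"travel":[0.02,-0.04,0],"dr":[0,0,-0.21],"gripper":-1},{"travel":[0.02,-0.04,0],"dr":[0,0,-0.21],"gripper":-1}]'

```text
clock: 16.38
eef_pos: [480.6, -175.5, 179.3]
tool_rot: [-0.0, 0.997, 0.082, -0.0]
contact_force: [-0.7, 1.0, 3.4]
grip_width: 13.4
grip_force: 50.0
```

>>> play_rows --rows '[{"travel":[0,0,0],"dr":[0,0,-0.03],"gripper":-1},{"travel":[0,-0.01,0],"dr":[0,0,-0.06],"gripper":-1},{"travel":[0,-0.01,0],"dr":[0,0,-0.09],"gripper":-1},{"travel":[0,-0.02,0],"dr":[0,0,-0.12],"gripper":-1},{"travel":[0,-0.02,0],"dr":[0,0,-0.12],"gripper":-1}]'

```text
clock: 16.8
eef_pos: [480.5, -175.5, 178.9]
tool_rot: [-0.0, 1.0, 0.022, -0.0]
contact_force: [1.8, 0.9, -4.3]
grip_width: 13.4
grip_force: 50.0
```

>>> play_rows --rows '[{"travel":[0,0,0],"dr":[0,0,-0.03],"gripper":-1},{"travel":[0,-0.01,0],"dr":[0,0,-0.06],"gripper":-1},{"travel":[0,-0.02,0],"dr":[0,0,-0.09],"gripper":-1},{"travel":[0,-0.02,0],"dr":[0,0,-0.12],"gripper":-1},{"travel":[0,-0.02,0],"dr":[0,0,-0.12],"gripper":-1}]'

```text
clock: 17.22
eef_pos: [480.5, -175.7, 179.0]
tool_rot: [-0.0, 0.999, -0.037, -0.0]
contact_force: [1.2, 1.5, -5.2]
grip_width: 13.4
grip_force: 50.0
```

```bash
python3 - <<'E'
from h import *
s=r.state(); print(s["wrist_torque"],s["contact_force"])
im,d=snapshot("side"); a=cv2.resize(im[105:195,260:320],(400,600),interpolation=cv2.INTER_CUBIC)
im=np.load("top0.npz")["im"];b=cv2.resize(im[206:226,302:324],(400,364),interpolation=cv2.INTER_CUBIC)
b=cv2.convertScaleAbs(b,alpha=1.3)
c=np.zeros((600,800,3),np.uint8);c[:,:400]=a;c[:364,400:]=b;cv2.imwrite("pics/p4.png",c)
E
```

```text
[ 0.75317859 -0.52649033  0.09923903] [ 1.18568468  1.46317875 -5.1703421 ]
```

View pics/p4.png

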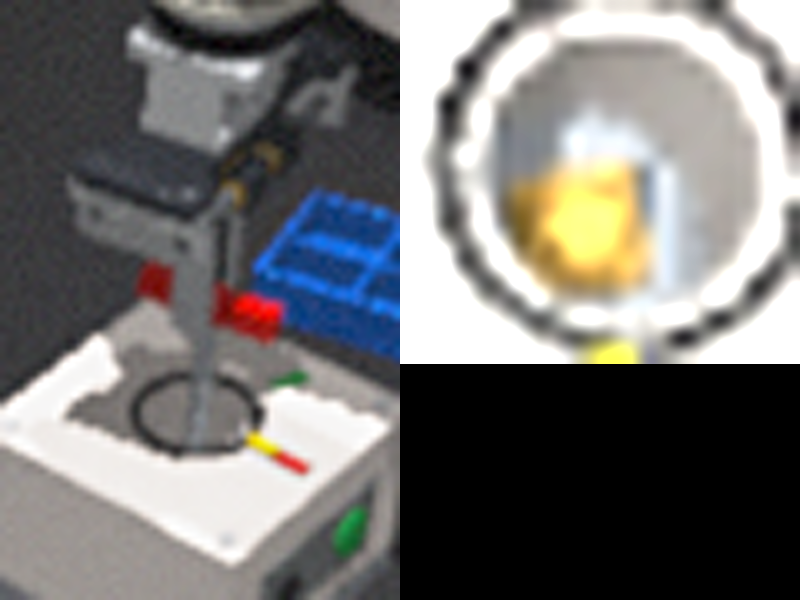

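The vertical force dropped to -4.3 N, so the stem has sprung into the socket, and the pointer has moved back in line with red. I'll relieve the turn slightly and lower to home.

>>> play_rows --rows '[{"travel":[0,0,0],"dr":[0,0,0.04],"gripper":-1},{"travel":[0,0.01,-0.2],"dr":[0,0,0.06],"gripper":-1},{"travel":[0,0.01,-0.4],"dr":[0,0,0.06],"gripper":-1},{"travel":[0,0.01,-0.6],"dr":[0,0,0.06],"gripper":-1},{"travel":[0,0.01,-0.6],"dr":[0,0,0.06],"gripper":-1}]'

```text
clock: 17.68
eef_pos: [480.4, -175.8, 172.9]
tool_rot: [-0.0, 1.0, -0.008, -0.0]
contact_force: [0.6, 2.6, -4.2]
grip_width: 13.7
grip_force: 50.0
```

>>> play_rows --rows '[{"travel":[0,0,-0.2],"dr":[0,0,0],"gripper":-1},{"travel":[0,0,-0.4],"dr":[0,0,0],"gripper":-1},{"travel":[0,0,-0.6],"dr":[0,0,0],"gripper":-1},{"travel":[0,0,-0.6],"dr":[0,0,0],"gripper":-1}]'

```text
clock: 18.02
eef_pos: [480.5, -175.8, 167.0]
tool_rot: [-0.0, 1.0, -0.008, -0.0]
contact_force: [1.4, 1.9, -4.8]
grip_width: 13.4
grip_force: 50.0
```

>>> play_rows --rows '[{"travel":[0,0,-0.1],"dr":[0,0,0],"gripper":-1},{"travel":[0,0,-0.2],"dr":[0,0,0],"gripper":-1},{"travel":[0,0,-0.2],"dr":[0,0,0],"gripper":-1},{"travel":[0,0,-0.2],"dr":[0,0,0],"gripper":-1}]'

```text
clock: 18.35
eef_pos: [480.8, -175.9, 165.6]
tool_rot: [0.0, 1.0, -0.008, 0.0]
contact_force: [0.8, 2.1, 0.4]
grip_width: 13.6
grip_force: 50.0
```

Home is felt: 5 N, with TCP at 165.6. Now turning gently anticlockwise about the key axis.

>>> play_rows --rows '[{"travel":[0,0.03,0],"dr":[0,0,0.05],"gripper":-1},{"travel":[0,0.05,0],"dr":[0,0,0.1],"gripper":-1},{"travel":[0,0.07,0],"dr":[0,0,0.15],"gripper":-1},{"travel":[0,0.08,0],"dr":[0,0,0.2],"gripper":-1},{"travel":[-0.01,0.09,0],"dr":[0,0,0.25],"gripper":-1},{"travel":[-0.01,0.1,0],"dr":[0,0,0.3],"gripper":-1},{"travel":[-0.02,0.11,0],"dr":[0,0,0.35],"gripper":-1},{"travel":[-0.02,0.12,0],"dr":[0,0,0.4],"gripper":-1},{"travel":[-0.02,0.12,0],"dr":[0,0,0.4],"gripper":-1}]'

```text
clock: 19.1
eef_pos: [480.6, -174.6, 165.6]
tool_rot: [-0.0, 0.981, 0.192, 0.0]
contact_force: [0.5, 1.4, 1.0]
grip_width: 13.5
grip_force: 50.0
```

>>> play_rows --rows '[{"travel":[0,0.01,0],"dr":[0,0,0.05],"gripper":-1},{"travel":[-0.01,0.02,0],"dr":[0,0,0.1],"gripper":-1},{"travel":[-0.01,0.03,0],"dr":[0,0,0.15],"gripper":-1},{"travel":[-0.02,0.04,0],"dr":[0,0,0.2],"gripper":-1},{"travel":[-0.03,0.05,0],"dr":[0,0,0.25],"gripper":-1},{"travel":[-0.03,0.06,0],"dr":[0,0,0.3],"gripper":-1},{"travel":[-0.04,0.06,0],"dr":[0,0,0.35],"gripper":-1},{"travel":[-0.05,0.07,0],"dr":[0,0,0.4],"gripper":-1},{"travel":[-0.05,0.07,0],"dr":[0,0,0.4],"gripper":-1}]'

```text
clock: 19.85
eef_pos: [480.0, -173.9, 165.5]
tool_rot: [-0.0, 0.924, 0.383, -0.0]
contact_force: [-0.9, 3.7, 0.5]
grip_width: 13.8
grip_force: 50.0
```

```bash
python3 - <<'E'
from h import *
s=r.state(); print(s["wrist_torque"],s["contact_force"],s["eef_pos"])
im,d=snapshot("side"); a=cv2.resize(im[140:200,255:335],(800,600),interpolation=cv2.INTER_CUBIC)
cv2.imwrite("pics/p5.png",a)
E
```

```text
[ 1.25769607 -0.00531815 -0.06272957] [-0.87108885  3.66749539  0.5060391 ] [ 479.95850672 -173.8715996   165.46616955]
```

View pics/p5.png

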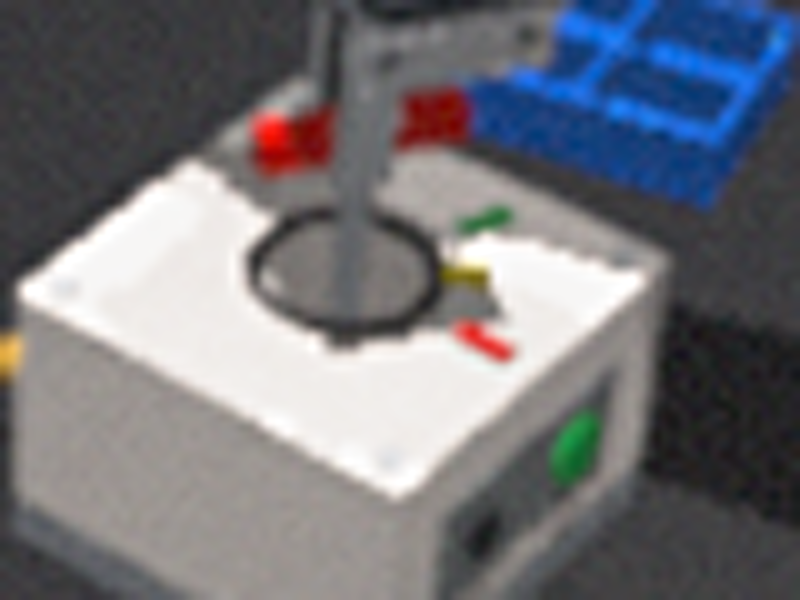

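Pointer at (465,273) is about midway between red (485,340) and green (487,218). I'll turn on and measure the angle numerically.

>>> play_rows --rows '[{"travel":[-0.01,0,0],"dr":[0,0,0.05],"gripper":-1},{"travel":[-0.01,0,0],"dr":[0,0,0.1],"gripper":-1},{"travel":[-0.02,0.01,0],"dr":[0,0,0.15],"gripper":-1},{"travel":[-0.03,0.01,0],"dr":[0,0,0.2],"gripper":-1},{"travel":[-0.04,0.02,0],"dr":[0,0,0.25],"gripper":-1},{"travel":[-0.04,0.02,0],"dr":[0,0,0.25],"gripper":-1}]'

```text
clock: 20.4
eef_pos: [479.5, -173.6, 165.4]
tool_rot: [-0.0, 0.869, 0.495, -0.0]
contact_force: [-0.9, 2.7, 1.4]
grip_width: 13.7
grip_force: 50.0
```

```bash
cat >> h.py <<'E'
def valve():
    im,d=snapshot("side"); c=np.array([477.7,-174.4])
    h=cv2.cvtColor(im,cv2.COLOR_BGR2HSV); P=unproj("side",np.stack(np.meshgrid(np.arange(512),np.arange(384)),-1).reshape(-1,2),120).reshape(384,512,3)[...,:2]-c
    R=np.linalg.norm(P,axis=-1); o={}
    for n,a,b,r0,r1 in (("yellow",20,35,33,52),("red",0,6,45,75),("green",50,80,45,75)):
        m=(h[...,0]>=a)&(h[...,0]<=b)&(h[...,1]>120)&(h[...,2]>50)&(R>r0)&(R<r1)&(P[...,0]<30)
        q=P[m].mean(0); o[n]=(int(m.sum()),round(float(np.arctan2(-q[1],-q[0])),3))
    o["est"]=o["yellow"][1]-o["red"][1], 1.2+o["yellow"][1]-o["green"][1]
    return o
E
python3 -c "
from h import *
s=r.state(); print(s['wrist_torque'],s['contact_force'],s['tool_rot']); print(valve())"
```

```text
[ 1.3514038   0.13059973 -0.05857544] [-0.88433082  2.73550294  1.39132578] [-2.25607823e-04  8.69163209e-01  4.94525279e-01 -1.16649482e-04]
{'yellow': (7, 0.723), 'red': (9, -0.196), 'green': (3, 1.041), 'est': (0.919, 0.8820000000000001)}
```

>>> play_rows --rows '[{"travel":[-0.01,0,0],"dr":[0,0,0.05],"gripper":-1},{"travel":[-0.02,0,0],"dr":[0,0,0.1],"gripper":-1},{"travel":[-0.03,0,0],"dr":[0,0,0.15],"gripper":-1},{"travel":[-0.04,0.01,0],"dr":[0,0,0.2],"gripper":-1},{"travel":[-0.04,0.01,0],"dr":[0,0,0.2],"gripper":-1},{"travel":[-0.04,0.01,0],"dr":[0,0,0.2],"gripper":-1}]'

```text
clock: 20.95
eef_pos: [479.1, -173.7, 165.4]
tool_rot: [-0.0, 0.817, 0.577, -0.0]
contact_force: [-0.9, 3.8, 0.7]
grip_width: 13.5
grip_force: 50.0
```

```bash
python3 -c "
from h import *
s=r.state(); print(s['wrist_torque'],s['contact_force'],s['tool_rot']); print(valve());print(valve()['est'])"
```

```text
[1.31516397 0.21783195 0.0149842 ] [-0.88645479  3.82604917  0.70769727] [-1.37421338e-04  8.16521704e-01  5.77314713e-01 -1.04292973e-04]
{'yellow': (7, 0.971), 'red': (12, -0.098), 'green': (2, 1.033), 'est': (1.069, 1.138)}
(1.148, 1.127)
```

>>> play_rows --rows '[{"travel":[0,0,0],"dr":[0,0,0.02],"gripper":-1},{"travel":[0,0,0],"dr":[0,0,0.03],"gripper":-1},{"travel":[0,0,0],"dr":[0,0,0.03],"gripper":-1}]'

```text
clock: 21.3
eef_pos: [479.2, -173.6, 165.4]
tool_rot: [-0.0, 0.806, 0.591, -0.0]
contact_force: [-0.9, 3.9, 1.6]
grip_width: 13.7
grip_force: 50.0
```

```bash
python3 -c "
from h import *
s=r.state(); print(s['wrist_torque'],s['contact_force'],s['tool_rot'])
for i in range(4): print(valve())"
```

```text
[ 1.32679269  0.38268773 -0.14085283] [-0.9323      3.91802757  1.61515237] [-8.14173247e-05  8.06479789e-01  5.91261651e-01 -6.13670009e-05]
{'yellow': (7, 0.971), 'red': (11, 0.019), 'green': (2, 1.033), 'est': (0.952, 1.138)}
{'yellow': (6, 0.987), 'red': (12, -0.002), 'green': (2, 1.033), 'est': (0.989, 1.154)}
{'yellow': (7, 0.971), 'red': (9, -0.089), 'green': (2, 1.033), 'est': (1.06, 1.138)}
{'yellow': (8, 0.958), 'red': (10, -0.103), 'green': (2, 1.033), 'est': (1.061, 1.125)}
```

>>> play_rows --rows '[{"travel":[0,0,0],"dr":[0,0,0.015],"gripper":-1},{"travel":[0,0,0],"dr":[0,0,0.03],"gripper":-1},{"travel":[0,0,0],"dr":[0,0,0.03],"gripper":-1}]'

```text
clock: 21.75
eef_pos: [479.2, -173.7, 165.4]
tool_rot: [-0.0, 0.797, 0.604, -0.0]
contact_force: [-1.8, 4.1, 0.3]
grip_width: 13.3
grip_force: 50.0
```

```bash
python3 -c "
from h import *
for i in range(5):
  s=r.state(); print(s['clock'],s['wrist_torque'].round(3),s['contact_force'].round(1),2*np.arctan2(s['tool_rot'][2],s['tool_rot'][1])-np.pi/2,s['q'][6],s['joint_efforts'][6],valve()['yellow'])"
```

```text
21.75 [ 1.324  0.457 -0.144] [-1.8  4.1  0.3] -0.2744214003017236 -0.17289457490804994 0.5700397677719593 (9, 0.993)
21.8 [ 1.383  0.44  -0.126] [-1.8  2.6  1.1] -0.2756131143653153 -0.17398774616205304 0.4453407973051071 (8, 0.988)
21.85 [ 1.316  0.487 -0.075] [-1.8  4.3  1.3] -0.2759718361871424 -0.1743281325223123 0.2394575346261263 (7, 1.004)
21.9 [ 1.348  0.439 -0.089] [-1.2  3.2  1.4] -0.2761354844683188 -0.174447370717472 0.14226320665329695 (8, 1.02)
21.95 [ 1.295  0.433 -0.085] [-0.2  4.   0.6] -0.27617481225331164 -0.1745090666865263 0.10331125929951668 (9, 0.993)
```

>>> play_rows --rows '[{"travel":[0,0.05,0],"dr":[0,0,-0.03],"gripper":-1},{"travel":[0,0.07,0],"dr":[0,0,-0.06],"gripper":-1},{"travel":[0,0.07,0.2],"dr":[0,0,-0.06],"gripper":-1},{"travel":[0,0.07,0.5],"dr":[0,0,-0.06],"gripper":-1},{"travel":[0,0.07,0.9],"dr":[0,0,-0.06],"gripper":-1},{"travel":[0,0.07,1.3],"dr":[0,0,-0.06],"gripper":-1},{"travel":[0,0.07,1.3],"dr":[0,0,-0.06],"gripper":-1}]'

```text
clock: 22.58
eef_pos: [479.5, -173.2, 179.3]
tool_rot: [0.0, 0.815, 0.579, 0.0]
contact_force: [-0.7, 1.1, -2.0]
grip_width: 13.5
grip_force: 50.0
```

>>> play_rows --rows '[{"travel":[0,0,0.4],"dr":[0,0,0],"gripper":-1},{"travel":[0,0,0.9],"dr":[0,0,0],"gripper":-1},{"travel":[0,0,1.5],"dr":[0,0,0],"gripper":-1},{"travel":[0,0,2.3],"dr":[0,0,0],"gripper":-1},{"travel":[0,0,3.3],"dr":[0,0,0],"gripper":-1},{"travel":[0,0,4.5],"dr":[0,0,0],"gripper":-1},{"travel":[0,0,6],"dr":[0,0,0],"gripper":-1},{"travel":[0,0,7.5],"dr":[0,0,0],"gripper":-1},{"travel":[0,0,9],"dr":[0,0,0],"gripper":-1},{"travel":[0,0,10.5],"dr":[0,0,0],"gripper":-1},{"travel":[0,0,12],"dr":[0,0,0],"gripper":-1},{"travel":[0,0,12],"dr":[0,0,0],"gripper":-1},{"travel":[0,0,12],"dr":[0,0,0],"gripper":-1}]'

```text
clock: 23.67
eef_pos: [479.5, -173.0, 299.2]
tool_rot: [0.001, 0.815, 0.579, 0.0]
contact_force: [0.6, 0.4, -3.5]
grip_width: 13.6
grip_force: 50.0
```

>>> play_rows --rows '[{"travel":[0.1,1.5,0.5],"dr":[0,0,0.02],"gripper":-1},{"travel":[0.1,4,0.8],"dr":[0,0,0.04],"gripper":-1},{"travel":[0.2,7,0.8],"dr":[0,0,0.06],"gripper":-1},{"travel":[0.3,10,0.8],"dr":[0,0,0.09],"gripper":-1},{"travel":[0.4,13,0.8],"dr":[0,0,0.12],"gripper":-1},{"travel":[0.5,16,0.8],"dr":[0,0,0.15],"gripper":-1},{"travel":[0.6,19,0.8],"dr":[0,0,0.18],"gripper":-1},{"travel":[0.7,22,0.8],"dr":[0,0,0.21],"gripper":-1},{"travel":[0.8,25,0.8],"dr":[0,0,0.24],"gripper":-1},{"travel":[0.9,28,0.8],"dr":[0,0,0.27],"gripper":-1},{"travel":[1,31,0.8],"dr":[0,0,0.3],"gripper":-1},{"travel":[1.1,34,0.8],"dr":[0,0,0.32],"gripper":-1},{"travel":[1.1,36.5,0.8],"dr":[0,0,0.34],"gripper":-1},{"travel":[1.16,38.3,0.8],"dr":[0,0,0.346],"gripper":-1},{"travel":[1.16,39.1,0.8],"dr":[0,0,0.346],"gripper":-1},{"travel":[1.16,39.1,0.8],"dr":[0,0,0.346],"gripper":-1},{"travel":[1.16,39.1,0.8],"dr":[0,0,0.346],"gripper":-1},{"travel":[1.16,39.1,0.8],"dr":[0,0,0.346],"gripper":-1}]'

```text
clock: 25.17
eef_pos: [490.7, 217.1, 306.2]
tool_rot: [0.0, 0.704, 0.71, -0.0]
contact_force: [-0.6, -0.2, -3.5]
grip_width: 13.7
grip_force: 50.0
```

```bash
python3 - <<'E'
from h import *
s=r.state(); print(s["clock"],s["eef_pos"],s["tool_rot"],s["contact_force"])
im,_=snapshot("top"); sd,_=snapshot("side")
a=cv2.resize(im[180:250,280:350],(400,400),interpolation=cv2.INTER_CUBIC)
u,v=proj("side",[491,217,200])[0].astype(int); b=cv2.resize(sd[v-60:v+60,u-40:u+40],(400,600),interpolation=cv2.INTER_CUBIC)
c=np.zeros((600,800,3),np.uint8);c[:400,:400]=a;c[:,400:]=b;cv2.imwrite("pics/p6.png",c)
h=cv2.cvtColor(im,cv2.COLOR_BGR2HSV);P=unproj("top",np.stack(np.meshgrid(np.arange(512),np.arange(384)),-1).reshape(-1,2),120).reshape(384,512,3)[...,:2]-[476.3,-174.4];R=np.linalg.norm(P,axis=-1)
for n,lo,hi,r0,r1 in (("y",20,35,25,56),("g",45,85,40,75),("r",0,8,40,75)):
    m=(h[...,0]>=lo)&(h[...,0]<=hi)&(h[...,1]>90)&(R>r0)&(R<r1); w=h[...,1][m].astype(float); q=(P[m]*w[:,None]).sum(0)/w.sum(); print(n,m.sum(),np.arctan2(-q[1],-q[0]),np.hypot(*q))
# rod lateral check in side view
g=cv2.cvtColor(sd,cv2.COLOR_BGR2GRAY).astype(int); x,y,z=s["eef_pos"]
for dz in (-30,-60,-90,-105):
    u,v=proj("side",[x,y,z+dz])[0]; print(dz,round(u,1),int(u)-8,g[int(round(v)),int(u)-8:int(u)+9])
E
```

```text
25.1667 [490.72917695 217.09581505 306.23157192] [ 1.24168747e-04  7.03886388e-01  7.10312474e-01 -3.56554083e-04] [-0.58979778 -0.17303344 -3.51936618]
y 14 0.9491129821753859 43.28483770229681
g 12 0.9929836384247085 63.16239851734504
r 16 -0.20837645068274976 61.124608243051924
-30 231.1 223 [ 65  58  61  58  60  57  72  98 118 107  96  70  62  60  60  56  65]
-60 231.5 223 [ 63  58  59  63  60  55  62  95 128 137 127  84  38  31  33  35  40]
-90 231.8 223 [ 23  41  32  30  37  45  73 114 130 137 127  88  60  45  31  30  20]
-105 231.9 223 [ 31  22  74 151 173 134 150 159 142 131 120 166 212 217 218 189 126]
```

View pics/p6.png

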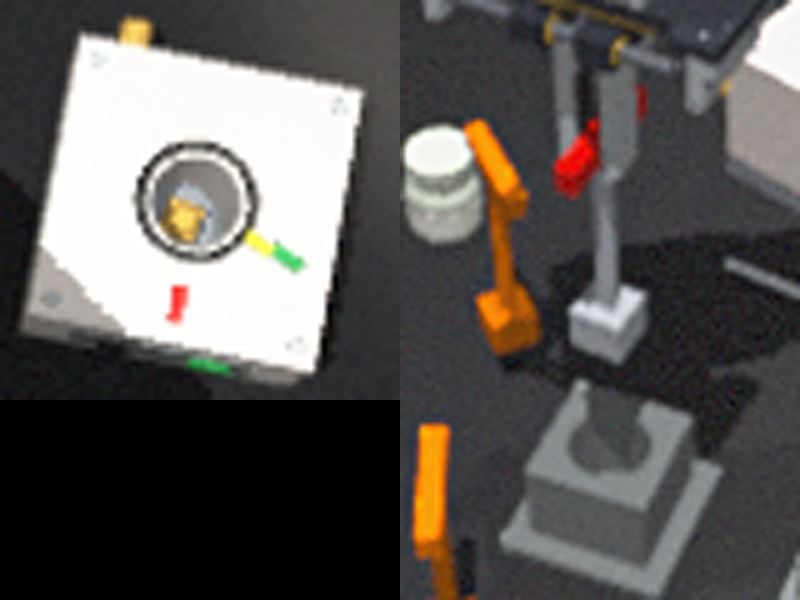

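The pointer sits against green at (262,245): valve about 1.156 by both the red and green references. The key hangs straight over the stand hole, so I'm lowering it.

>>> play_rows --rows '[{"travel":[0.04,0.13,-2],"dr":[0,0,0],"gripper":-1},{"travel":[0.04,0.13,-4.5],"dr":[0,0,0],"gripper":-1},{"travel":[0.04,0.13,-7],"dr":[0,0,0],"gripper":-1},{"travel":[0.04,0.13,-8.5],"dr":[0,0,0],"gripper":-1},{"travel":[0.04,0.13,-9.3],"dr":[0,0,0],"gripper":-1},{"travel":[0.04,0.13,-9.8],"dr":[0,0,0],"gripper":-1},{"travel":[0.04,0.13,-10.3],"dr":[0,0,0],"gripper":-1},{"travel":[0.04,0.13,-10.3],"dr":[0,0,0],"gripper":-1},{"travel":[0.04,0.13,-10.3],"dr":[0,0,0],"gripper":-1}]'

```text
clock: 26.02
eef_pos: [491.5, 219.4, 204.0]
tool_rot: [0.0, 0.704, 0.711, 0.0]
contact_force: [-0.4, 0.3, -2.6]
grip_width: 13.7
grip_force: 50.0
```

>>> play_rows --rows '[{"travel":[-0.03,-0.1,-0.7],"dr":[0,0,0],"gripper":-1},{"travel":[-0.03,-0.1,-1.5],"dr":[0,0,0],"gripper":-1},{"travel":[-0.03,-0.1,-2.3],"dr":[0,0,0],"gripper":-1},{"travel":[-0.03,-0.1,-3.1],"dr":[0,0,0],"gripper":-1},{"travel":[-0.03,-0.1,-3.9],"dr":[0,0,0],"gripper":-1},{"travel":[-0.03,-0.1,-4.6],"dr":[0,0,0],"gripper":-1},{"travel":[-0.03,-0.1,-5.1],"dr":[0,0,0],"gripper":-1},{"travel":[-0.03,-0.1,-5.4],"dr":[0,0,0],"gripper":-1},{"travel":[-0.03,-0.1,-5.5],"dr":[0,0,0],"gripper":-1},{"travel":[-0.03,-0.1,-5.5],"dr":[0,0,0],"gripper":-1},{"travel":[-0.03,-0.1,-5.5],"dr":[0,0,0],"gripper":-1}]'

```text
clock: 26.93
eef_pos: [491.0, 218.4, 148.5]
tool_rot: [0.0, 0.704, 0.711, 0.0]
contact_force: [-0.7, -0.3, -2.7]
grip_width: 13.1
grip_force: 50.0
```

Still hanging, so I'll ease down until the floor takes the weight.

>>> play_rows --rows '[{"travel":[0,0,-0.05],"dr":[0,0,0],"gripper":-1},{"travel":[0,0,-0.1],"dr":[0,0,0],"gripper":-1},{"travel":[0,0,-0.1],"dr":[0,0,0],"gripper":-1},{"travel":[0,0,-0.1],"dr":[0,0,0],"gripper":-1}]'

```text
clock: 27.27
eef_pos: [491.4, 218.7, 148.3]
tool_rot: [0.0, 0.704, 0.711, 0.001]
contact_force: [-1.5, -0.9, 10.9]
grip_width: 13.6
grip_force: 50.0
```

>>> play_rows --rows '[{"travel":[0,0,0.04],"dr":[0,0,0],"gripper":-0.7},{"travel":[0,0,0.04],"dr":[0,0,0],"gripper":-0.5},{"travel":[0,0,0.04],"dr":[0,0,0],"gripper":-0.2},{"travel":[0,0,0.04],"dr":[0,0,0],"gripper":0.2},{"travel":[0,0,0.04],"dr":[0,0,0],"gripper":0.6},{"travel":[0,0,0.04],"dr":[0,0,0],"gripper":0.8},{"travel":[0,0,0.04],"dr":[0,0,0],"gripper":0.8},{"travel":[0,0,0.04],"dr":[0,0,0],"gripper":0.8},{"travel":[0,0,0.04],"dr":[0,0,0],"gripper":0.8},{"travel":[0,0,0.04],"dr":[0,0,0],"gripper":0.8}]'

```text
clock: 28.1
eef_pos: [490.9, 218.3, 147.8]
tool_rot: [-0.0, 0.704, 0.711, -0.0]
contact_force: [0.1, -0.6, 0.3]
grip_width: 70.5
grip_force: 0.0
```

>>> play_rows --rows '[{"travel":[0,0,1],"dr":[0,0,0],"gripper":0.8},{"travel":[0,0,2.5],"dr":[0,0,0],"gripper":0.8},{"travel":[0,0,4.5],"dr":[0,0,0],"gripper":0.8},{"travel":[0,0,7],"dr":[0,0,0],"gripper":0.8},{"travel":[0,0,10],"dr":[0,0,0],"gripper":0.8},{"travel":[0,0,13],"dr":[0,0,0],"gripper":0.8},{"travel":[0,0,13],"dr":[0,0,0],"gripper":0.8},{"travel":[0,0,13],"dr":[0,0,0],"gripper":0.8},{"travel":[0,0,13],"dr":[0,0,0],"gripper":0.8}]'

```text
clock: 28.85
eef_pos: [490.8, 218.2, 277.8]
tool_rot: [0.0, 0.704, 0.711, -0.0]
contact_force: [-0.2, 0.1, -0.3]
grip_width: 84.9
grip_force: 0.0
```

```bash
python3 - <<'E'
from h import *
s=r.state(); print(s["clock"],s["eef_pos"],s["contact_force"],s["grip_width"])
sd,d=snapshot("side"); u,v=proj("side",[491,217,150])[0].astype(int); cv2.imwrite("pics/p7.png",cv2.resize(sd[v-60:v+60,u-60:u+60],(600,600),interpolation=cv2.INTER_CUBIC))
m=red(sd); k=np.zeros_like(m);k[210:240,220:245]=1; Q=pts("side",d)[m&k]; print(np.median(Q,0),len(Q))
E
```

```text
28.85 [490.75496811 218.15342764 277.78783837] [-0.2338477   0.09473777 -0.27729862] 84.85260687392025
[490.77977872 216.29764207 173.39851301] 148
```

View pics/p7.png

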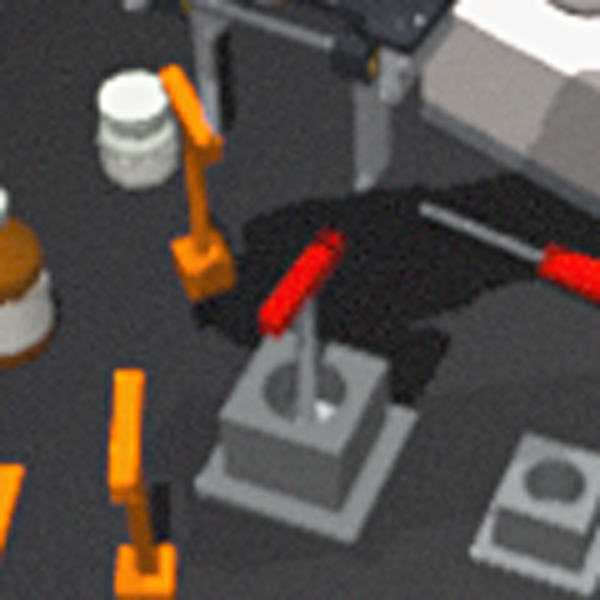

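The key stands upright in its stand (bar at (300,280)), released, and its height matches the start. The gripper is clear.

```bash
python3 -c "
from bench import r; print(r.close_job())"
```

```text
the job is handed in; nothing more can be done
None
```

The job is handed in at about 29 s, with no verdict returned: the socket was felt fully home before turning, the valve was opened to about 1.16 of 1.2 rad (read from the pointer), and the key is back upright in its stand, released, with the gripper clear.

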